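# Stopper a swab into its sample tube and present the label to the code reader

### The job

Draw the swab out of its clear sleeve by the blue stopper and push it down into the one open sample tube, which stays standing in the orange rack, until the stopper's flange sits flush on the rim. Then grip that tube itself by its sides, lift it out of the rack with the swab in it, and present its label to the code reader: tube upright and still, middle of the label straight in front of the middle of the window, about 9 cm away and square to it, no finger on the label. Finish while holding it there, and leave the two closed tubes, the spare eyepiece and the marker where they are.

Things in the scene. Friction and masses are not known exactly. Their poses are not given: they have to be found in the camera images.
- rack: orange tube rack, 204 x 104 x 45 mm, fixed; origin under its centre, x along its length, z up. 2 x 4 wells (21 mm wide, floor 9 mm above the desk) at x = -78, -26, 26, 78 mm, y = -28, 28 mm. Sleeve in well (-78, 28); the three tubes in wells (78, -28), (26, 28), (-26, -28), in any order
- sleeve_mouth (a point): centre of the mouth of the clear swab sleeve, a thin open tube 19.6 mm in outer and 15.2 mm in inner diameter, fixed in the rack, its mouth 92 mm above the desk (47 mm above the rack's top)
- swab: swab with blue stopper, 20 g; origin on its axis at the underside of the flange, z up. Above: flange 18 mm wide, 3 mm thick, then a ribbed grip 13 mm wide up to z = 23 mm. Below: plug 12 mm wide to z = -13 mm, shaft 4 mm, bud 7 mm wide ending at z = -78 mm. A sealing bead on the plug makes the last 6 mm into the tube tight: press with 6 to 14 N, then it stays. Starts loose in the sleeve
- swab_tip (a point): lower end of the swab's bud, 78 mm below the flange's underside
- sample_tube: the open clear round tube, label with blue band: 18 mm outer diameter, 13 mm bore, 100 mm high, about 40 g. Origin at the centre of its underside, z up through the mouth; its -x points out through the middle of the label. In the rack its rim is 109 mm above the desk; the top 64 mm stick out of the well
- tube_mouth (a point): centre of the sample tube's rim, 100 mm above its underside
- sample_tube_label: white paper label with black code bars on the sample tube; covers 50 degrees to either side of the tube's -x direction, from 42 to 86 mm above its underside (same origin and axes as the tube)
- label_middle (a point): middle of the label's face, 64 mm above the tube's underside and 9 mm out from its axis
- label_sight (a point): imaginary point 90 mm straight out from the middle of the label, square to it; it moves with the tube
- closed_tube_a: same tube already closed, with a white stopper that reaches 132 mm above the desk; stays in the rack. Origin at its underside
- closed_tube_b: same tube already closed, with a green stopper that reaches 132 mm above the desk; stays in the rack. Origin at its underside
- reader: hands-free code reader on a stand, fixed: black base 105 x 92 mm, bent neck, head 52 x 72 x 76 mm whose top is 263 mm above the desk. Origin on the desk below the head's front face; its -x direction is the way the window looks, z up
- window (a point): middle of the reader's dark red window, 225 mm above the desk, on the front face of the head
- reading_point (a point): point in the air 90 mm straight in front of the middle of the window, 225 mm above the desk, where the middle of the label belongs; its axes are the reader's axes (-x away from the window, y sideways, z up)
- spare_eyepiece: spare black eyepiece standing on the desk, 40 mm diameter, 41 mm high; a bystander. Origin at its underside
- marker_blue: marker pen lying on the desk, 128 mm long, 18 mm thick; a bystander. Origin at its underside

How it is judged:
By the outcome, as a careful person would: the job done as asked, in the order asked, and still so for the second after the job is handed in, while the arm keeps its last pose, push and grip.
It also fails if it takes over 54 s, if anything falls off the work surface, if the arm or the gripper's body presses on something with over 40 N, if the wrist force passes 120 N, or if a joint passes its speed limit or range.

### The arm

A 6-joint arm with a two-finger parallel gripper is mounted at the origin on a cart in front of the work surface, level with it; the furniture and walls round the work are solid. World frame = base frame: x ahead of the robot, y to its left, z up, the work surface at z = 0. Lengths are in m, angles in rad, forces in N, time in s.
With the tool pointing down it reaches from about 0.35 to 0.85 m from the base axis. Payload 8.1 kg.
Tool frame: the origin (TCP) lies midway between the tips of the shut fingers; the grasp point (between the pads) lies 19 mm behind it; z points along the fingers, y is the line along which they close (so a half turn about z gives the same grasp; the last joint's range is limited). The gripper opens to 93 mm and grips with 3 to 60 N. Pads are 15 mm wide; open, the fingers measure 128 mm over their backs; the gripper's body (75 mm by 188 mm) begins 65 mm behind the grasp point.
Start: joints at [-1.367, 0.13, 1.488, -0, 1.523, -0.085], TCP at [0.171, -0.575, 0.219] pointing down, gripper open.
Joint ranges: [-2.96, 2.96], [-0.89, 2.26], [0.02, 2.5], [-1.34, 4.48], [0, 2.73], [-2.66, 2.66]. Speed limits (rad/s): [2.39, 2.39, 2.79, 3.14, 3.14, 3.14].

### API

Orientations are given as a rotation vector (axis times angle).
In Python, from plant import read_state, read_camera, camera_model, close_job gives the robot as it stands. The module is installed in compiled form; this text tells all that it offers.
- The arm moves only by the tool carry_out, never from a script. Its argument "moves" is a list of rows, each an object of numbers: "jaw": the finger opening in m, from 0 to 0.093; "dx", "dy", "dz": the shift along the tool's x, y, z in m; "yaw": the turn about the tool's z in rad. In form: [{"jaw": .., "dx": .., "dy": .., "dz": .., "yaw": ..}, ...]. A call has 1 to 8 rows; each row shifts and turns the commanded pose from where the row before left it, along the tool's axes as they then stand; what a row does not reach is not made up. A row lasts 1/8 s, in which the tool goes at most 62.5 mm and 10.7 degrees, less where a joint would pass 70% of its speed; a pose out of reach is approached as far as the arm can. A call is refused whole if a number of a shift passes 0.0625 or a number of a turn 0.188, either way. A call with a gripper value outside its range is refused whole. The fingers move at their own pace and stop on an object; "grip_force" is the grip in N (left out, the last holds). Time passes only in rows, so rows that do not move let the fingers close. It gives the time, the measured TCP pose, the force, the opening and the grip force at its end, in the units of the state.
- read_state(): the state, without advancing time (a new reading comes with each control period).
- read_camera(name): name is "side" or "top" or "wrist"; returns the picture (420x560x3 uint8, red, green, blue); there is no depth.
- camera_model(name): a dict with "camera_matrix" (3x3 intrinsics, pixels), "view" (4x4, takes a point from world to camera coordinates). Camera axes: x right, y up, looking along -z (the intrinsics and any distortion apply to the point x, -y, -z); pixel columns grow to the right and rows downward; lengths in m; the calibration is good to about 2 mm. A picture is of the moment at which its call begins: read the wrist's pose just before it. camera_model takes no time and is no camera call; for the wrist camera it gives the pose at the moment of the call.
- close_job(): hands the job in; it is judged then, once.
The state is a dict: "t": time; "q": joint angles; "dq": joint speeds; "joint_torque": joint torques, N m; "tool_pos": TCP position; "orientation": TCP orientation; "force": force on the tool from outside, world axes, zero at the start; "wrist_torque": the same for the moment, N m; "opening": finger opening in m; "gripper_force": force on a finger pad.
Only numpy, scipy, OpenCV 4.12 (cv2) and the standard library are available. Lean on these libraries where they do the work, as an engineer would, in place of code of your own. Each camera call takes 0.05 s, during which the arm holds its last target. There are 200 camera calls.

## Working session

There is one attempt and no reset: what is moved stays moved. The work goes in short steps, Python scripts to look and compute and a tool call to move; the robot and the scene stay as the last step left them, time stands still between calls to the robot, and variables do not carry over. Pictures are saved under pics/ and viewed, at most 10 in all, crops included, and the job is handed in when it is done.

Besides the shell and the picture viewer there is one more tool, called after "Emit:" as name(argument=value, ...), one argument or row to a line, values as JSON. carry_out: Moves the arm, as the interface text tells. Its arguments: {"type":"object","properties":{"moves":{"type":"array","items":{"type":"object","properties":{"jaw":{"type":"number"},"dx":{"type":"number"},"dy":{"type":"number"},"dz":{"type":"number"},"yaw":{"type":"number"}}}},"grip_force":{"type":"number"}},"required":["moves"]}

```bash
mkdir -p pics; ls; python3 - <<'E'
from plant import *
import cv2,numpy as np
s=read_state();print(s)
for n in ("side","top"):
    p=read_camera(n);cv2.imwrite(f"pics/{n}0.png",p[:,:,::-1]);m=camera_model(n);print(n,m)
E
```

```text
pics
{'t': 0.0, 'q': array([-1.36740895e+00,  1.31165391e-01,  1.48927841e+00,  3.62477874e-05,
        1.52299048e+00, -8.54101871e-02]), 'dq': array([ 2.16131381e-03, -1.20153302e-03,  2.48356745e-04,  5.24912104e-04,
        2.17359130e-04, -7.25672089e-05]), 'joint_torque': array([ 1.02317947e-03, -5.59841323e+01, -4.91760564e+01,  7.69307208e-02,
        3.58342601e-02, -2.42399619e-04]), 'tool_pos': array([ 0.17079347, -0.57458552,  0.2175854 ]), 'orientation': array([-3.10707583e+00, -4.51799721e-01,  1.13706440e-04]), 'force': array([-0.59616572, -0.07650953, -0.19477906]), 'wrist_torque': array([ 0.00345418, -0.00870439, -0.00605485]), 'gripper_force': 0.0, 'opening': 0.09285775383597512}
side {'camera_matrix': array([[530.04471187,   0.        , 274.23295842],
       [  0.        , 530.04471187, 213.10637499],
       [  0.        ,   0.        ,   1.        ]]), 'view': array([[ 0.97386434, -0.22709585, -0.00396436, -0.6026487 ],
       [ 0.14094315,  0.590541  ,  0.79460453,  0.03130631],
       [-0.17811027, -0.77439576,  0.60711443, -1.27571934],
       [ 0.        ,  0.        ,  0.        ,  1.        ]])}
top {'camera_matrix': array([[384.55985718,   0.        , 281.65696322],
       [  0.        , 384.55985718, 211.47976742],
       [  0.        ,   0.        ,   1.        ]]), 'view': array([[ 0.00249062, -0.99997711, -0.00629132, -0.37208277],
       [ 0.99349297,  0.001758  ,  0.1138799 , -0.53500423],
       [-0.11386623, -0.00653402,  0.9934746 , -0.93622788],
       [ 0.        ,  0.        ,  0.        ,  1.        ]])}
```

View pics/side0.png

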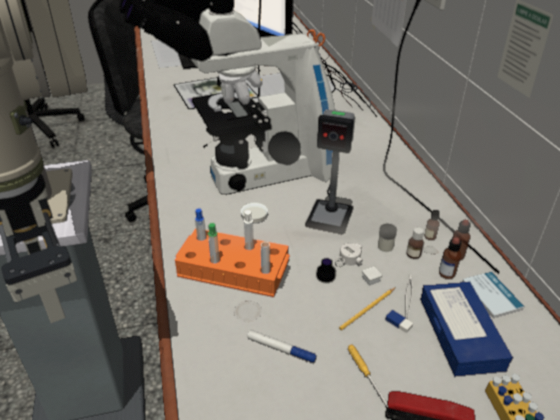

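View pics/top0.png

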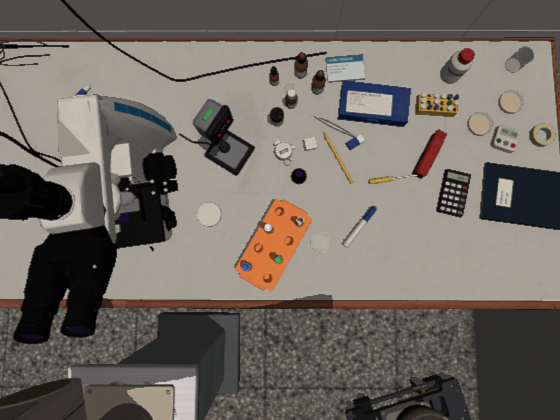

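```bash
cat > h.py <<'E'
from plant import *
import cv2,numpy as np
def ray(cam,u,v,m=None):
    m=m or camera_model(cam);K=m["camera_matrix"];V=m["view"];R=V[:3,:3];c=-R.T@V[:3,3]
    d=np.linalg.inv(K)@np.array([u,v,1.]);d=R.T@np.array([d[0],-d[1],-d[2]]);return c,d/np.linalg.norm(d)
def onz(cam,u,v,z,m=None):
    c,d=ray(cam,u,v,m);return c+d*(z-c[2])/d[2]
def tri(rs):
    A=sum(np.eye(3)-np.outer(d,d) for c,d in rs);b=sum((np.eye(3)-np.outer(d,d))@c for c,d in rs);p=np.linalg.solve(A,b)
    return p,[np.linalg.norm(np.cross(p-c,d)) for c,d in rs]
def proj(cam,P,m=None):
    m=m or camera_model(cam);p=m["view"][:3,:3]@P+m["view"][:3,3];q=m["camera_matrix"]@np.array([p[0],-p[1],-p[2]]);return q[:2]/q[2]
E
python3 - <<'E'
from h import *
S=cv2.imread("pics/side0.png");T=cv2.imread("pics/top0.png")
# rack outline on top
hsv=cv2.cvtColor(T,cv2.COLOR_BGR2HSV)
m=cv2.inRange(hsv,(5,150,120),(18,255,255));m[:190]=0;m[295:]=0;m[:,:225]=0;m[:,320:]=0
c=max(cv2.findContours(m,0,2)[0],key=cv2.contourArea);print(cv2.minAreaRect(c))
P=np.array([onz("top",*p[0],0.045)[:2] for p in cv2.convexHull(c)],np.float32)
r=cv2.minAreaRect(P);print("rack",r)
a=cv2.resize(S[180:310,160:310],None,fx=3,fy=3,interpolation=2)
b=cv2.resize(T[190:300,225:325],None,fx=3.5,fy=3.5,interpolation=2)
d=cv2.resize(S[95:235,290:370],None,fx=3,fy=3,interpolation=2)
e=cv2.resize(T[90:180,180:265],None,fx=3.5,fy=3.5,interpolation=2)
o=np.zeros((800,800,3),np.uint8)
o=np.zeros((600,800,3),np.uint8)
def put(im,x,y,f):
    im=cv2.resize(im,None,fx=f,fy=f,interpolation=2);o[y:y+im.shape[0],x:x+im.shape[1]]=im
put(S[190:300,170:300],0,0,3);put(T[190:300,225:325],400,0,2.7)
put(S[95:175,305:365],0,330,3);put(T[90:180,180:265],400,300,3.3)
cv2.imwrite("pics/c1.png",o)
E
```

```text
((272.9461669921875, 244.46923828125), (43.0400505065918, 88.68482971191406), 29.74488067626953)
rack ((0.45381420850753784, -0.350572794675827), (0.10492221266031265, 0.21607698500156403), 60.21272277832031)
```

View pics/c1.png

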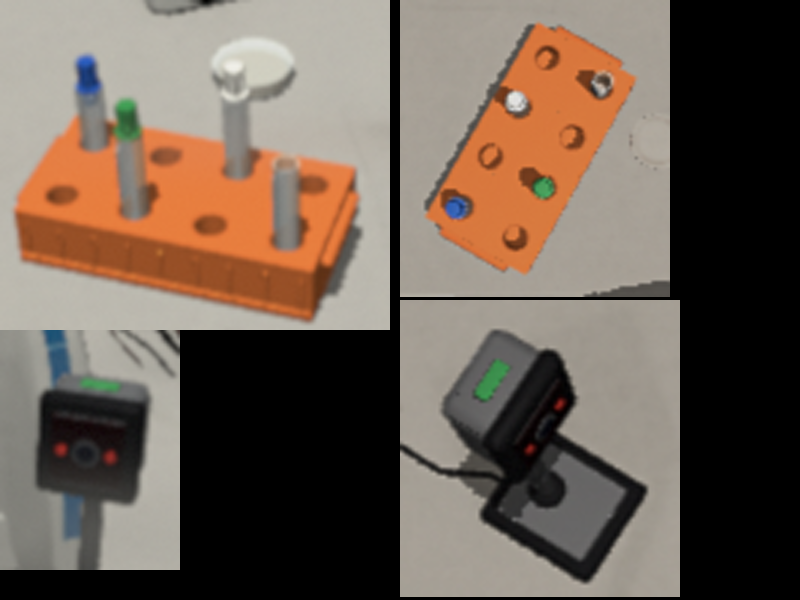

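```bash
cat > m1.py <<'E'
from h import *
S=cv2.imread("pics/side0.png");T=cv2.imread("pics/top0.png")
def blobs(im,lo,hi,box,k=3):
    x0,x1,y0,y1=box;h=cv2.cvtColor(im[y0:y1,x0:x1],cv2.COLOR_BGR2HSV);m=cv2.inRange(h,lo,hi)
    n,l,s,c=cv2.connectedComponentsWithStats(m);i=sorted(range(1,n),key=lambda i:-s[i,4])[:k]
    return [(c[j]+[x0,y0],s[j,:5]+[x0,y0,0,0,0]) for j in i]
for nm,im,b,bt in (("side",S,(305,365,95,180),(180,300,190,290)),("top",T,(180,240,90,145),(225,325,190,300))):
    hi=(255,255,255)
    print(nm,"red",[ (np.round(c,1),s[4]) for c,s in blobs(im,(0,140,110),(10,255,255),b)],[ (np.round(c,1),s[4]) for c,s in blobs(im,(170,120,110),(180,255,255),b)])
    print("green",[(np.round(c,1),s[4]) for c,s in blobs(im,(45,100,80),(80,255,255),b,1)])
    print("blue",[(np.round(c,1),s) for c,s in blobs(im,(105,120,60),(130,255,255),bt,2)])
    print("green",[(np.round(c,1),s) for c,s in blobs(im,(45,100,40),(80,255,255),bt,1)])
h=cv2.cvtColor(T,cv2.COLOR_BGR2HSV)
m=(h[:,:,2]<60).astype(np.uint8)*255;m[:122]=0;m[180:]=0;m[:,:206]=0;m[:,265:]=0
# base: bright plate inside + frame: rim pixels
ys,xs=np.nonzero(m);sel=(xs-222)+(ys-128)*1.0>8
P=np.array([onz("top",x,y,0.01)[:2] for x,y in zip(xs[sel],ys[sel])],np.float32)
print("base",cv2.minAreaRect(P))
E
python3 m1.py
python3 - <<'E'
from h import *
s=read_state();m=camera_model("wrist");p=read_camera("wrist");cv2.imwrite("pics/w0.png",p[:,:,::-1]);print(m)
from scipy.spatial.transform import Rotation as R
print(R.from_rotvec(s["orientation"]).as_matrix().round(3))
c,d=ray("side",265,250);print(c)
c,d=ray("top",265,250);print(c)
E
```

```text
side red [(array([325. , 134.3]), np.int64(7)), (array([341.3, 137. ]), np.int64(7))] []
green [(array([337.8, 112.9]), np.int64(25))]
blue [(array([198.7, 215. ]), array([196, 209,   7,  12,  65]))]
green [(array([211.6, 229.9]), array([208, 224,   8,  12,  66]))]
top red [(array([227.5, 121.5]), np.int64(2)), (array([219. , 134.5]), np.int64(2))] []
green [(array([207.3, 113.9]), np.int64(61))]
blue [(array([245.3, 266.8]), array([242, 264,   7,   7,  38]))]
green [(array([277.4, 259. ]), array([274, 256,   8,   7,  41]))]
base ((0.6959153413772583, -0.23436392843723297), (0.09918367862701416, 0.08980683237314224), 57.87749481201172)
{'camera_matrix': array([[298.98486512,   0.        , 281.61706317],
       [  0.        , 298.98486512, 213.69980419],
       [  0.        ,   0.        ,   1.        ]]), 'view': array([[ 0.285547  , -0.95836307, -0.00177029, -0.60005541],
       [ 0.91591435,  0.27344203, -0.2938203 ,  0.03578115],
       [ 0.2820706 ,  0.08227807,  0.95585904, -0.39240104],
       [ 0.        ,  0.        ,  0.        ,  1.        ]])}
[[ 0.959  0.285 -0.   ]
 [ 0.285 -0.959  0.002]
 [ 0.    -0.002 -1.   ]]
[ 0.35526695 -1.14325833  0.74724237]
[ 0.42584492 -0.37725105  0.98870396]
```

```bash
python3 - <<'E'
from h import *
L=tri([ray("side",325,134.3),ray("top",219,134.5)]);Rr=tri([ray("side",341.3,137),ray("top",227.5,121.5)])
print("LED",L,Rr,np.linalg.norm(L[0]-Rr[0]),np.degrees(np.arctan2(*(Rr[0]-L[0])[1::-1])))
g=tri([ray("side",337.8,112.9),ray("top",207.3,113.9)]);print("greenled",g)
b=tri([ray("side",198.7,215),ray("top",245.3,266.8)]);print("blue",b, onz("top",245.3,266.8,.115),onz("side",198.7,215,.105))
b2=tri([ray("side",211.6,229.9),ray("top",277.4,259)]);print("green",b2,onz("top",277.4,259,.132))
c=np.array([.4538,-.3506]);a=np.radians(-29.8);Rm=np.array([[np.cos(a),-np.sin(a)],[np.sin(a),np.cos(a)]])
for w in((-78,28),(78,-28),(26,28),(-26,-28)):print(w,c+Rm@np.array(w)/1000)
E
```

```text
LED (array([ 0.67035747, -0.24299139,  0.22339948]), [np.float64(0.0019312092789951175), np.float64(0.001931209278995066)]) (array([ 0.69877427, -0.2598539 ,  0.22253835]), [np.float64(0.00142639147249558), np.float64(0.0014263914724955088)]) 0.033054501155751786 -30.68486337486018
greenled (array([ 0.70083148, -0.22524381,  0.25874717]), [np.float64(0.0018476677382521418), np.float64(0.0018476677382522461)])
blue (array([ 0.39828616, -0.28829174,  0.09958056]), [np.float64(0.0017627253648416841), np.float64(0.0017627253648415618)]) [ 0.40049196 -0.28997195  0.115     ] [ 0.39618846 -0.29522932  0.105     ]
green (array([ 0.41593323, -0.36201377,  0.11628179]), [np.float64(0.0021882078847794612), np.float64(0.002188207884779375)]) [ 0.41825328 -0.36246674  0.132     ]
(-78, 28) [ 0.40002957 -0.2875386 ]
(78, -28) [ 0.50757043 -0.4136614 ]
(26, 28) [ 0.49027717 -0.33922389]
(-26, -28) [ 0.41732283 -0.36197611]
```

View pics/w0.png

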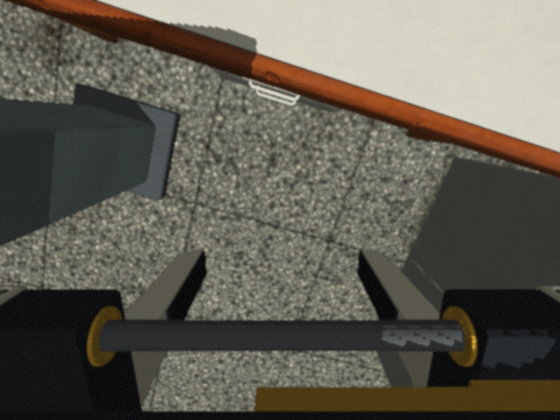

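Emit:
carry_out(
  moves=[
    {"jaw":0.04,"yaw":-0.185,"dz":-0.008},
    {"yaw":-0.185,"dz":-0.008},
    {"yaw":-0.185,"dz":-0.008},
    {"yaw":-0.185,"dz":-0.008},
  ],
)

```text
invalid input at $.moves[0]: expected keys jaw, dx, dy, dz, yaw
```

Emit:
carry_out(
  moves=[
    {"dx":0.03,"dy":0.006},
    {"dx":0.05,"dy":0.006},
    {"dx":0.05,"dy":0.006},
    {"dx":0.05,"dy":0.006},
    {"dx":0.05,"dy":0.006},
    {"dx":0.05,"dy":0.006},
    {"dx":0.05,"dy":0.006},
    {"dx":0.034,"dy":0.006},
  ],
)

```text
invalid input at $.moves[0]: expected keys jaw, dx, dy, dz, yaw
```

```bash
cat > w.py <<'E'
import sys
from h import *
from scipy.spatial.transform import Rotation as R
def snap(n):
    s=read_state();m=camera_model("wrist");p=read_camera("wrist")[:,:,::-1].copy();cv2.imwrite(f"pics/{n}.png",p);np.savez(f"pics/{n}.npz",K=m["camera_matrix"],V=m["view"]);return s,m,p
def pose():
    s=read_state();M=R.from_rotvec(s["orientation"]).as_matrix();print("t",round(s["t"],2),"tcp",s["tool_pos"].round(4),"yang",np.degrees(np.arctan2(M[1,1],M[0,1])).round(2),"zax",M[:,2].round(4),"open",round(s["opening"],4),"q",s["q"].round(2),"F",s["force"].round(1));return s,M
def to(P):
    s,M=pose();print("tool delta",(M.T@(np.array(P)-s["tool_pos"])).round(4))
E
python3 - <<'E'
from w import *
pose();s,m,p=snap("w1")
for n,P in dict(sl=(.400,-.288,.115),tube=(.5076,-.4137,.109),gr=(.4173,-.362,.132),wh=(.4903,-.3392,.132)).items():print(n,proj("wrist",np.array(P),m))
E
```

```text
t 0.15 tcp [ 0.1708 -0.5747  0.2178] yang -73.45 zax [-3.0e-04  1.4e-03 -1.0e+00] open 0.0934 q [-1.37  0.13  1.49  0.    1.52 -0.09] F [-1.  -1.1  0.1]
sl [ -43.20436035 -234.02367497]
tube [ 183.28244175 -379.66538915]
gr [  56.5348977  -256.01054516]
wh [  22.17176028 -463.8581039 ]
```

View pics/w1.png

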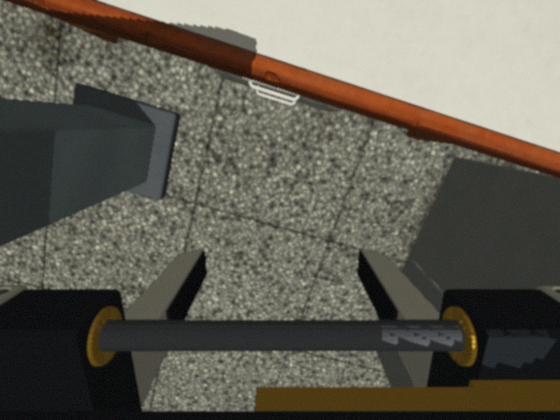

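All keys are required in each row.

Emit:
carry_out(
  moves=[
    {"jaw":0.04,"dx":0,"dy":0,"dz":-0.008,"yaw":-0.185},
    {"jaw":0.04,"dx":0,"dy":0,"dz":-0.008,"yaw":-0.185},
    {"jaw":0.04,"dx":0,"dy":0,"dz":-0.008,"yaw":-0.185},
    {"jaw":0.04,"dx":0,"dy":0,"dz":-0.008,"yaw":-0.185},
  ],
)

```text
t: 0.7
tool_pos: [0.1709, -0.575, 0.2506]
orientation: [-2.73, -1.554, -0.0]
force: [-0.7, 0.5, -0.0]
opening: 0.0575
gripper_force: 0.0
```

Emit:
carry_out(
  moves=[
    {"jaw":0.04,"dx":0.03,"dy":0.006,"dz":0,"yaw":0},
    {"jaw":0.04,"dx":0.05,"dy":0.006,"dz":0,"yaw":0},
    {"jaw":0.04,"dx":0.05,"dy":0.006,"dz":0,"yaw":0},
    {"jaw":0.04,"dx":0.05,"dy":0.006,"dz":0,"yaw":0},
    {"jaw":0.04,"dx":0.05,"dy":0.006,"dz":0,"yaw":0},
    {"jaw":0.04,"dx":0.05,"dy":0.006,"dz":0,"yaw":0},
    {"jaw":0.04,"dx":0.05,"dy":0.006,"dz":0,"yaw":0},
    {"jaw":0.04,"dx":0.034,"dy":0.006,"dz":0,"yaw":0},
  ],
)

```text
t: 1.7
tool_pos: [0.4008, -0.2862, 0.2506]
orientation: [2.734, 1.547, 0.0]
force: [0.5, -0.8, -0.3]
opening: 0.04
gripper_force: 0.0
```

```bash
python3 - <<'E'
from w import *
pose();s,m,p=snap("w2")
for n,P in dict(sl=(.400,-.288,.115),tube=(.5076,-.4137,.109),gr=(.4173,-.362,.132),wh=(.4903,-.3392,.132)).items():print(n,proj("wrist",np.array(P),m))
E
```

```text
t 1.7 tcp [ 0.4008 -0.2862  0.2506] yang -30.98 zax [ 2.e-04  1.e-04 -1.e+00] open 0.04 q [-0.72 -0.18  1.73  0.    1.59 -0.18] F [ 0.5 -0.8 -0.3]
sl [281.59490418 204.64149588]
tube [421.72491292 248.42286181]
gr [332.06504556 259.16705584]
wh [386.21066164 206.71989397]
```

View pics/w2.png

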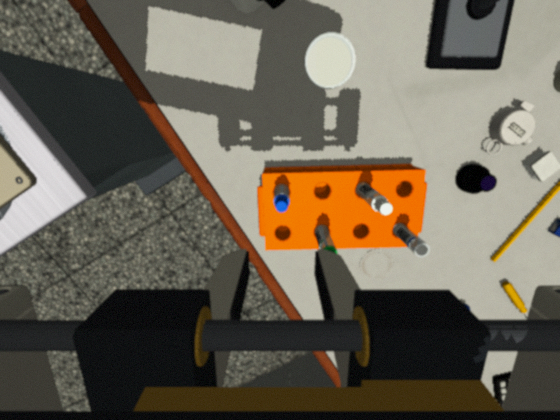

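```bash
python3 - <<'E'
from w import *
T=cv2.imread("pics/w2.png");h=cv2.cvtColor(T,cv2.COLOR_BGR2HSV)
z=np.load("pics/w2.npz");m={"camera_matrix":z["K"],"view":z["V"]}
b=cv2.inRange(h,(105,120,60),(130,255,255));b[:170]=0;b[260:]=0;b[:,:260]=0;b[:,305:]=0
ys,xs=np.nonzero(b);print(xs.min(),xs.max(),ys.min(),ys.max(),len(xs))
for y in range(ys.min(),ys.max()+1):print(y,xs[ys==y].min(),xs[ys==y].max(),T[y,282])
print(onz("wrist",(xs.min()+xs.max())/2,ys.max()-4,.115,m))
o=cv2.inRange(h,(3,170,150),(18,255,255));c=max(cv2.findContours(o,0,2)[0],key=cv2.contourArea)
P=np.array([onz("wrist",*p[0],0.045,m)[:2] for p in cv2.convexHull(c)],np.float32);print(cv2.minAreaRect(P))
to((.400,-.288,.13))
# grey tube crop
cv2.imwrite("pics/c2.png",cv2.resize(T[160:270,350:450],None,fx=5,fy=5,interpolation=2))
E
```

```text
275 288 195 211 189
195 278 285 [97 49 31]
196 276 286 [91 37  6]
197 276 286 [76 26  0]
198 275 287 [67 26  2]
199 275 288 [73 29  8]
200 275 288 [108  44   4]
201 275 288 [173  76  21]
202 275 288 [210  99  24]
203 275 288 [224 107  28]
204 275 287 [225 109  21]
205 276 287 [226 105  26]
206 276 286 [225 106  23]
207 276 286 [226 108  24]
208 277 286 [224 106  17]
209 277 285 [226 107  22]
210 278 284 [225 107  39]
211 280 282 [204 106 108]
[ 0.39859318 -0.29015281  0.115     ]
((0.45178723335266113, -0.35107624530792236), (0.10477818548679352, 0.21436245739459991), 60.473148345947266)
t 1.75 tcp [ 0.4027 -0.2839  0.2506] yang -30.91 zax [ 0.0016  0.0018 -1.    ] open 0.0399 q [-0.72 -0.18  1.73  0.    1.59 -0.18] F [ 1.8  1.3 -0. ]
tool delta [-0.0052 -0.0003  0.1206]
```

View pics/c2.png

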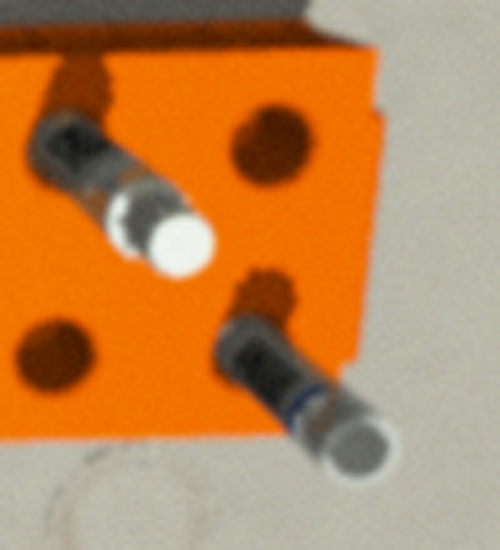

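Emit:
carry_out(
  moves=[
    {"jaw":0.04,"dx":0,"dy":0,"dz":0.02,"yaw":0},
    {"jaw":0.04,"dx":0,"dy":0,"dz":0.03,"yaw":0},
    {"jaw":0.04,"dx":0,"dy":0,"dz":0.03,"yaw":0},
    {"jaw":0.04,"dx":0,"dy":0,"dz":0.03,"yaw":0},
    {"jaw":0.04,"dx":0,"dy":0,"dz":0,"yaw":0},
    {"jaw":0.04,"dx":0,"dy":0,"dz":0,"yaw":0},
  ],
)

```text
t: 2.5
tool_pos: [0.3995, -0.2887, 0.141]
orientation: [2.736, 1.544, -0.0]
force: [0.1, -0.5, 0.5]
opening: 0.0399
gripper_force: 0.0
```

```bash
python3 - <<'E'
from w import *
to((.3995,-.289,.099));s,m,T=snap("w3")
h=cv2.cvtColor(T,cv2.COLOR_BGR2HSV)
b=cv2.inRange(h,(105,120,60),(130,255,255))
n,l,st,c=cv2.connectedComponentsWithStats(b);print([ (st[i],c[i].round(1)) for i in range(1,n) if st[i,4]>60])
print(proj("wrist",np.array((.3995,-.289,.115)),m))
E
```

```text
t 2.5 tcp [ 0.3995 -0.2887  0.141 ] yang -31.11 zax [ 0.e+00 -2.e-04 -1.e+00] open 0.0399 q [-0.73 -0.11  1.88 -0.    1.38 -0.19] F [ 0.1 -0.5  0.5]
tool delta [-0.0002  0.0002  0.042 ]
[(array([271, 224,  21,  29, 467], dtype=int32), array([280.9, 237.6])), (array([491, 353,  25,  12, 222], dtype=int32), array([502.9, 358.8]))]
[281.5823277  243.90090576]
```

Emit:
carry_out(
  moves=[
    {"jaw":0.04,"dx":0,"dy":0,"dz":0.015,"yaw":0},
    {"jaw":0.04,"dx":0,"dy":0,"dz":0.018,"yaw":0},
    {"jaw":0.04,"dx":0,"dy":0,"dz":0.01,"yaw":0},
    {"jaw":0.04,"dx":0,"dy":0,"dz":0,"yaw":0},
    {"jaw":0,"dx":0,"dy":0,"dz":0,"yaw":0},
    {"jaw":0,"dx":0,"dy":0,"dz":0,"yaw":0},
    {"jaw":0,"dx":0,"dy":0,"dz":0,"yaw":0},
    {"jaw":0,"dx":0,"dy":0,"dz":0,"yaw":0},
  ],
  grip_force=35,
)

```text
t: 3.55
tool_pos: [0.4001, -0.2883, 0.0981]
orientation: [2.734, 1.545, 0.0]
force: [0.5, -0.1, 1.8]
opening: 0.0118
gripper_force: 35.0
```

Emit:
carry_out(
  moves=[
    {"jaw":0,"dx":0,"dy":0,"dz":-0.01,"yaw":0},
    {"jaw":0,"dx":0,"dy":0,"dz":-0.02,"yaw":0},
    {"jaw":0,"dx":0,"dy":0,"dz":-0.03,"yaw":0},
    {"jaw":0,"dx":0,"dy":0,"dz":-0.03,"yaw":0},
    {"jaw":0,"dx":0,"dy":0,"dz":-0.03,"yaw":0},
    {"jaw":0,"dx":0,"dy":0,"dz":0,"yaw":0},
    {"jaw":0,"dx":0,"dy":0,"dz":0,"yaw":0},
  ],
)

```text
t: 4.42
tool_pos: [0.3996, -0.2879, 0.2171]
orientation: [-2.735, -1.545, 0.0]
force: [-0.8, 0.2, -0.3]
opening: 0.0121
gripper_force: 35.0
```

Emit:
carry_out(
  moves=[
    {"jaw":0,"dx":-0.006,"dy":0.018,"dz":0,"yaw":0},
    {"jaw":0,"dx":-0.01,"dy":0.03,"dz":0,"yaw":0},
    {"jaw":0,"dx":-0.012,"dy":0.036,"dz":0,"yaw":0},
    {"jaw":0,"dx":-0.012,"dy":0.036,"dz":0,"yaw":0},
    {"jaw":0,"dx":-0.006,"dy":0.02,"dz":0,"yaw":0},
    {"jaw":0,"dx":-0.006,"dy":0.017,"dz":0,"yaw":0},
    {"jaw":0,"dx":0,"dy":0,"dz":0,"yaw":0},
    {"jaw":0,"dx":0,"dy":0,"dz":0,"yaw":0},
  ],
)

```text
t: 5.42
tool_pos: [0.5068, -0.4129, 0.2163]
orientation: [-2.733, -1.545, 0.001]
force: [-0.4, 0.5, 0.2]
opening: 0.0124
gripper_force: 35.0
```

```bash
python3 - <<'E'
from w import *
to((.5076,-.4137,.2));s,m,W=snap("w4")
S=read_camera("side")[:,:,::-1];T=read_camera("top")[:,:,::-1]
cv2.imwrite("pics/s4.png",S);cv2.imwrite("pics/t4.png",T)
t=s["tool_pos"]
for k in("side","top","wrist"):print(k,[proj(k,np.array(P),m if k=="wrist" else None).round(1) for P in(t-[0,0,.006],t-[0,0,.084],(.5076,-.4137,.109))])
o=np.zeros((600,800,3),np.uint8)
def put(im,x,y,f):
    im=cv2.resize(im,None,fx=f,fy=f,interpolation=2)[:600-y,:800-x];o[y:y+im.shape[0],x:x+im.shape[1]]=im
u,v=proj("side",t-[0,0,.084]).astype(int);print(u,v);put(S[v-50:v+50,u-40:u+40],0,0,5)
put(W[160:340,200:360],400,0,2.4);cv2.imwrite("pics/c4.png",o)
E
```

```text
t 5.42 tcp [ 0.5068 -0.4129  0.2163] yang -31.05 zax [-0.0016  0.0016 -1.    ] open 0.0124 q [-0.76  0.28  1.32  0.    1.54 -0.22] F [-0.4  0.5  0.2]
tool delta [-0.0003  0.0012  0.0163]
side [array([264.9, 198.1]), array([265.5, 232.8]), array([266.2, 242.8])]
top [array([301.7, 215.5]), array([300.1, 219.2]), array([300. , 219.8])]
wrist [array([281.4, 256. ]), array([281.6, 218.1]), array([282.8, 210.9])]
265 232
```

View pics/c4.png

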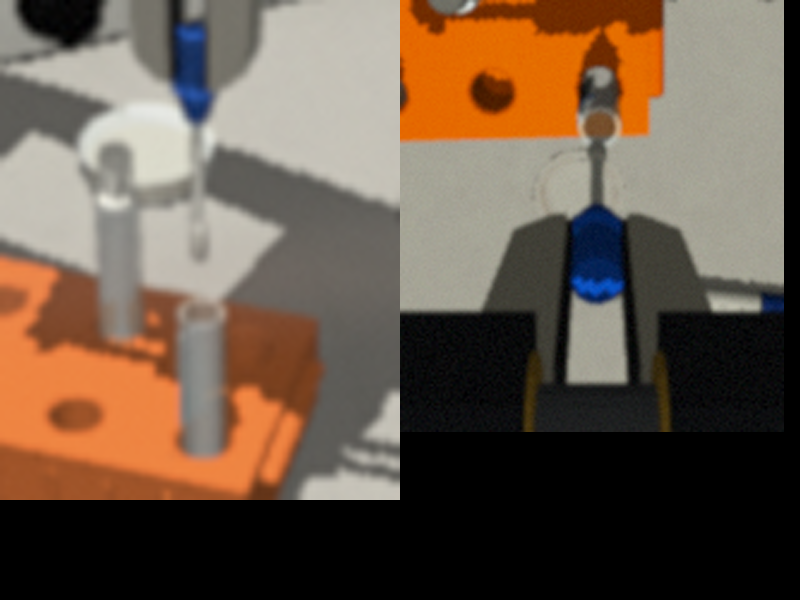

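```bash
python3 - <<'E'
from w import *
z=np.load("pics/w4.npz");m={"camera_matrix":z["K"],"view":z["V"]};W=cv2.imread("pics/w4.png")
print(onz("wrist",283.3,212.7,.109,m))
o=cv2.inRange(cv2.cvtColor(W,cv2.COLOR_BGR2HSV),(3,120,60),(20,255,255))
print(W[198:226,268:300].max(2))
E
```

```text
[ 0.50707035 -0.4155202   0.109     ]
[[228 229 228 230 220 185 118  49  20  27  40  58  64  67  62  68  62  65
   63  63  61  66  71  94 145 202 226 229 229 230 230 230]
 [229 230 229 230 222 190 121  55  19  34  53  64  64  62  64  67  64  58
   62  62  62  61  72 110 160 207 228 228 228 229 229 230]
 [229 229 229 229 227 198 126  51  33  51  64  73  74  61  69  68  64  67
   60  60  63  63  93 136 185 219 228 229 229 229 230 231]
 [229 229 228 229 229 206 134  58  54  71  80  82  77  70  67  61  62  58
   66  61  62  71 105 155 201 225 230 228 229 229 228 229]
 [230 229 229 230 228 210 138  66  72  87  98  93  77  68  66  65  64  63
   64  64  58  80 116 167 213 229 230 229 230 230 229 229]
 [228 228 232 230 230 205 135  74  80  98 103  89  76  71  70  71  69  69
   62  62  69  87 124 173 216 229 228 229 229 229 229 229]
 [228 229 228 229 225 199 129  78  87  96 103  92  83  83  86  91  87  80
   78  76  79  95 127 177 214 229 229 228 229 229 228 229]
 [229 229 230 230 225 194 131  85  91 109 112 107 101 105 107 105 106 107
  101  99  91 101 124 172 213 229 228 229 229 229 229 229
[... 1962 characters left out ...]
2 164 165 165 164 167 159 166 165]
 [161 163 162 158 159 160 151 146 152 142 119  89  72  71  71  74  82 119
  154 168 166 163 165 163 164 163 165 163 166 166 164 165]
 [160 159 160 156 152 157 148 147 145 130 103  79  76  77  75  79  77 103
  144 164 166 163 162 165 164 166 164 166 166 168 167 166]
 [157 160 164 164 160 165 159 161 162 145 108  85  80  83  81  81  79 101
  143 159 162 163 161 165 163 162 166 167 164 166 166 164]
 [166 167 171 170 172 172 170 172 171 155 120  94  87  86  87  91  91 104
  145 162 165 169 164 166 163 167 165 166 166 165 163 164]
 [171 169 169 169 170 173 169 164 165 158 131 105  90  87  84  92  94 113
  144 163 164 166 163 164 165 164 165 165 161 165 164 167]]
```

Emit:
carry_out(
  moves=[
    {"jaw":0,"dx":-0.0015,"dy":0.001,"dz":0,"yaw":0},
    {"jaw":0,"dx":0,"dy":0,"dz":0.01,"yaw":0},
    {"jaw":0,"dx":0,"dy":0,"dz":0.012,"yaw":0},
    {"jaw":0,"dx":0,"dy":0,"dz":0.012,"yaw":0},
    {"jaw":0,"dx":0,"dy":0,"dz":0.012,"yaw":0},
    {"jaw":0,"dx":0,"dy":0,"dz":0.01,"yaw":0},
    {"jaw":0,"dx":0,"dy":0,"dz":0,"yaw":0},
    {"jaw":0,"dx":0,"dy":0,"dz":0,"yaw":0},
  ],
)

```text
t: 6.58
tool_pos: [0.5078, -0.4156, 0.162]
orientation: [2.735, 1.545, 0.0]
force: [0.0, 0.3, -0.2]
opening: 0.012
gripper_force: 35.0
```

```bash
python3 - <<'E'
from w import *
s,M=pose();s,m,W=snap("w5");t=s["tool_pos"]
print(proj("wrist",t-[0,0,t[2]-.109],m),proj("wrist",np.array([.5069,-.415,.109]),m),proj("wrist",t-[0,0,.006],m))
S=read_camera("side")[:,:,::-1]
o=np.zeros((600,800,3),np.uint8)
def put(im,x,y,f):
    im=cv2.resize(im,None,fx=f,fy=f,interpolation=2)[:600-y,:800-x];o[y:y+im.shape[0],x:x+im.shape[1]]=im
put(S[180:280,225:305],0,0,5);put(W[180:280,240:320],400,0,5);cv2.imwrite("pics/c5.png",o)
E
```

```text
t 6.58 tcp [ 0.5078 -0.4156  0.162 ] yang -31.06 zax [ 5.e-04 -4.e-04 -1.e+00] open 0.012 q [-0.76  0.31  1.39  0.    1.45 -0.22] F [ 0.   0.3 -0.2]
[281.31489039 230.13468033] [279.990521   230.07642838] [281.32704287 255.93630075]
```

View pics/c5.png

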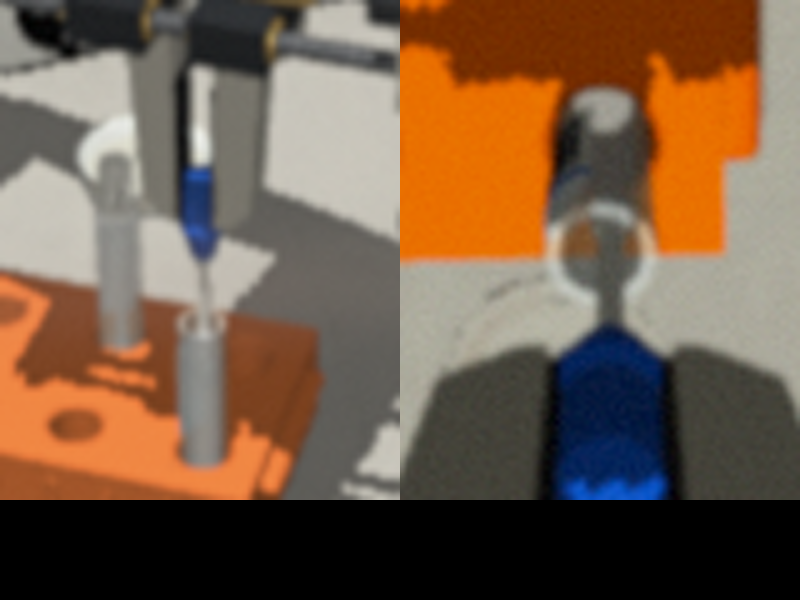

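```bash
python3 - <<'E'
from w import *
np.set_printoptions(linewidth=250)
W=cv2.imread("pics/w5.png")
print("max ch, cols 266..296, rows 218-246");print(W[218:247,266:297].max(2))
h=cv2.cvtColor(W,cv2.COLOR_BGR2HSV)
print("B-R rows 196..226 cols 266..292");print((W[196:226,266:292,0].astype(int)-W[196:226,266:292,2]))
E
```

```text
max ch, cols 266..296, rows 218-246
[[234 234 222 156  83  79  81  80  83  80  79  77  75  69  73  72  67  70  72  74  84  96 111 138 187 222 234 234 234 233 232]
 [233 234 220 156  88  81  86  81  80  81  78  78  90  88  85  85  78  72  70  75  81  95 111 139 184 224 232 233 233 232 234]
 [233 233 213 150  94  81  83  81  85  86  88  95 115 122 120 116 112  97  92  80  82  88 110 133 179 223 233 234 233 234 233]
 [232 231 207 144  88  81  85  84  99 106 108 123 139 153 160 156 150 141 133 112  96  96 105 128 171 216 232 233 233 234 234]
 [234 229 195 135  89  86  90 103 112 118 124 128 141 150 157 158 158 159 160 143 116 105 113 123 168 215 233 233 234 234 232]
 [234 231 199 140  93  98 111 123 124 124 128 123 117 121 125 131 136 143 161 153 135 120 123 128 165 218 232 234 233 234 234]
 [232 232 196 149 122 138 140 132 124 123 124 118 104  96  98  97 106 117 137 146 136 142 154 148 163 209 233 233 234 233 233]
 [235 230 209 168 166 172 162 134 118 117 121 117 104  99  91  87  87  92 110 118 125 149 181 177 171 205 230 233 234 233 234]
 [234 231 218 188 189 199 166 130 119 120 117 11
[... 5942 characters left out ...]
 -9  -22  -41  -65  -96 -156 -223]
 [-232 -231 -180  -80  -12    0   -2   -9  -17  -21  -22  -18  -10   -5    1   -1    0   -3   -4   -7  -19  -35  -62  -89 -146 -216]
 [-234 -229 -160  -62   -7   -5   -8  -13  -19  -25  -25  -22  -10   -4   -4   -4    0   -3   -3   -3  -13  -34  -62  -86 -138 -215]
 [-234 -231 -151  -62  -12   -5  -13  -22  -21  -29  -32  -31  -11   -6   -4   -5   -5   -3   -3   -6  -15  -31  -58  -76 -127 -218]
 [-232 -223 -145  -56  -10  -12  -20  -24  -30  -40  -49  -45  -26  -12   -8   -7   -6   -2   -3   -6  -18  -38  -58  -74 -120 -209]
 [-235 -230 -146  -49  -11  -17  -27  -30  -43  -55  -70  -63  -32  -13  -10   -6   -6   -9  -10  -15  -26  -45  -64  -74 -106 -191]]
```

Emit:
carry_out(
  moves=[
    {"jaw":0,"dx":0,"dy":-0.0012,"dz":0,"yaw":0},
    {"jaw":0,"dx":0,"dy":0,"dz":0.01,"yaw":0},
    {"jaw":0,"dx":0,"dy":0,"dz":0.01,"yaw":0},
    {"jaw":0,"dx":0,"dy":0,"dz":0.008,"yaw":0},
    {"jaw":0,"dx":0,"dy":0,"dz":0,"yaw":0},
    {"jaw":0,"dx":0,"dy":0,"dz":0,"yaw":0},
  ],
)

```text
t: 7.42
tool_pos: [0.5066, -0.4148, 0.1337]
orientation: [2.735, 1.546, 0.0]
force: [-0.7, 0.9, 0.4]
opening: 0.0116
gripper_force: 35.0
```

```bash
python3 - <<'E'
from w import *
np.set_printoptions(linewidth=250)
s,M=pose();s,m,W=snap("w6");t=s["tool_pos"]
print(proj("wrist",t-[0,0,t[2]-.109],m),proj("wrist",t-[0,0,.006],m),proj("wrist",t-[0,0,.019],m))
print("rows 230..252");print(W[226:254,266:297].max(2))
E
```

```text
t 7.42 tcp [ 0.5066 -0.4148  0.1337] yang -31.05 zax [ 0. -0. -1.] open 0.0116 q [-0.76  0.33  1.42  0.    1.4  -0.22] F [-0.7  0.9  0.4]
[281.30803962 244.33496196] [281.29788285 255.93118187] [281.30513326 247.653222  ]
rows 230..252
[[238 237 237 223 148  61  46  62  68  74  78  80  79  73  76  73  76  72  71  70  72  71  75  87 106 125 168 221 236 238 238]
 [236 237 235 210 137  60  52  68  73  80  84  91  85  78  79  76  73  74  72  70  75  79  79  93 109 122 164 219 235 238 237]
 [237 237 234 207 130  61  66  72  81  83  87  88  84  79  73  74  76  75  71  74  84  80  78  93 107 127 160 211 233 237 236]
 [236 237 232 194 121  62  75  82  85  87  84  83  83  78  75  73  79  76  79  83  78  84  84  92 111 127 156 204 233 237 237]
 [236 238 233 187 107  71  87  87  86  86  85  86  82  78  74  75  75  73  75  84  84  83  85  92 113 120 149 197 232 238 237]
 [238 238 228 170 101  77  85  89  85  84  88  87  84  77  74  74  75  76  79  79  86  84  85  91 111 120 145 194 230 236 237]
 [237 237 229 169 101  81  85  85  82  82  88  83  82  85  88  92  85  81  81  84  83  84  81  91 106 
[... 1992 characters left out ...]
 80  82  78  81  75  77  73  74  85 136 188 201 189 167 156 152]
 [114 112 123 147 179 184 156 111  83  79  77  88  90  91  89  91  90  91  89  88  89  84  79  86 128 174 187 174 150 124 109]
 [ 78  78  90 119 147 147 122  95  83  86  91  92  94  92  91  94  94  92  95  92  92  88  85  87 106 136 149 147 125  95  83]
 [ 71  72  72  87  95  95  91  89  92  91  94  97  93  89  90  89  93  90  93  90  98  94  92  85  92  99  98  92  85  75  72]
 [ 73  71  64  53  44  51  76  89  96  94  93  93  84  81  81  78  83  86  83  86  87  93  92  94  89  82  58  44  49  64  68]
 [ 72  72  64  44  28  44  72  93  93  92  91  81  78  74  69  68  71  72  75  76  87  88  91  90  93  79  51  26  36  59  72]]
```

Emit:
carry_out(
  moves=[
    {"jaw":0,"dx":-0.0004,"dy":0,"dz":0.003,"yaw":0},
    {"jaw":0,"dx":0,"dy":0,"dz":0.003,"yaw":0},
    {"jaw":0,"dx":0,"dy":0,"dz":0.003,"yaw":0},
    {"jaw":0,"dx":0,"dy":0,"dz":0.001,"yaw":0},
    {"jaw":0,"dx":0,"dy":0,"dz":0,"yaw":0},
  ],
)

```text
t: 8.1
tool_pos: [0.5062, -0.4151, 0.1234]
orientation: [-2.735, -1.546, 0.0]
force: [0.3, 0.3, -1.0]
opening: 0.0118
gripper_force: 35.0
```

Emit:
carry_out(
  moves=[
    {"jaw":0,"dx":0,"dy":0,"dz":0.002,"yaw":0},
    {"jaw":0,"dx":0,"dy":0,"dz":0.002,"yaw":0},
    {"jaw":0,"dx":0,"dy":0,"dz":0.002,"yaw":0},
    {"jaw":0,"dx":0,"dy":0,"dz":0,"yaw":0},
  ],
)

```text
t: 8.6
tool_pos: [0.5066, -0.4154, 0.1182]
orientation: [2.734, 1.545, 0.001]
force: [-0.4, 1.4, 4.6]
opening: 0.012
gripper_force: 35.0
```

Emit:
carry_out(
  moves=[
    {"jaw":0,"dx":0,"dy":0,"dz":0.001,"yaw":0},
    {"jaw":0,"dx":0,"dy":0,"dz":0.001,"yaw":0},
    {"jaw":0,"dx":0,"dy":0,"dz":0,"yaw":0},
  ],
)

```text
t: 8.98
tool_pos: [0.5069, -0.4157, 0.1168]
orientation: [2.733, 1.545, 0.001]
force: [-0.7, 0.2, 6.6]
opening: 0.0119
gripper_force: 35.0
```

Emit:
carry_out(
  moves=[
    {"jaw":0,"dx":0,"dy":0,"dz":0.001,"yaw":0},
    {"jaw":0,"dx":0,"dy":0,"dz":0.001,"yaw":0},
    {"jaw":0,"dx":0,"dy":0,"dz":0,"yaw":0},
  ],
)

```text
t: 9.35
tool_pos: [0.5071, -0.4158, 0.1152]
orientation: [2.733, 1.545, 0.001]
force: [0.6, 0.8, 7.8]
opening: 0.0121
gripper_force: 35.0
```

Emit:
carry_out(
  moves=[
    {"jaw":0,"dx":0,"dy":0,"dz":0.001,"yaw":0},
    {"jaw":0,"dx":0,"dy":0,"dz":0,"yaw":0},
  ],
)

```text
t: 9.6
tool_pos: [0.5076, -0.4162, 0.1151]
orientation: [2.732, 1.544, 0.002]
force: [0.1, 0.4, 12.0]
opening: 0.0121
gripper_force: 35.0
```

Emit:
carry_out(
  moves=[
    {"jaw":0,"dx":0,"dy":0,"dz":0.001,"yaw":0},
    {"jaw":0,"dx":0,"dy":0,"dz":0.0005,"yaw":0},
    {"jaw":0,"dx":0,"dy":0,"dz":0,"yaw":0},
  ],
)

```text
t: 9.98
tool_pos: [0.5082, -0.4168, 0.115]
orientation: [2.73, 1.543, 0.003]
force: [-0.4, 1.2, 16.5]
opening: 0.0118
gripper_force: 35.0
```

Emit:
carry_out(
  moves=[
    {"jaw":0,"dx":0,"dy":0,"dz":-0.0035,"yaw":0},
    {"jaw":0.04,"dx":0,"dy":0,"dz":0,"yaw":0},
    {"jaw":0.04,"dx":0,"dy":0,"dz":0,"yaw":0},
    {"jaw":0.04,"dx":0,"dy":0,"dz":0,"yaw":0},
    {"jaw":0.04,"dx":0,"dy":0,"dz":-0.02,"yaw":0},
    {"jaw":0.04,"dx":0,"dy":0,"dz":-0.03,"yaw":0},
    {"jaw":0.04,"dx":0,"dy":0,"dz":-0.03,"yaw":0},
  ],
)

```text
t: 10.85
tool_pos: [0.5065, -0.4153, 0.197]
orientation: [2.734, 1.545, 0.0]
force: [0.6, -0.9, 0.6]
opening: 0.0399
gripper_force: 0.0
```

```bash
cat > lab.py <<'E'
from w import *
def cyl(n,box,ax,zr=(.045,.109)):
    z=np.load(f"pics/{n}.npz");m={"camera_matrix":z["K"],"view":z["V"]};W=cv2.imread(f"pics/{n}.png").astype(int)
    out=[]
    for v in range(box[2],box[3]):
        for u in range(box[0],box[1]):
            c,d=ray("wrist",u,v,m);a=d[0]**2+d[1]**2;e=c[:2]-ax;b=e@d[:2];k=b*b-a*(e@e-.009**2)
            if k<0: continue
            P=c+d*(-b-k**.5)/a
            if zr[0]<P[2]<zr[1]: out.append((np.degrees(np.arctan2(P[1]-ax[1],P[0]-ax[0])),P[2],*W[v,u]))
    return np.array(out)
E
python3 - <<'E'
from lab import *
pose()
for n,box,ax in(("w2",(380,440,210,260),(.5076,-.414)),("w4",(266,300,180,220),(.5070,-.4150)),("w5",(262,300,190,235),(.5067,-.4148)),("w6",(262,300,200,250),(.5066,-.4150))):
    o=cyl(n,box,np.array(ax));k=(o[:,2]-o[:,4])>(10 if n!="w2" else 15)
    b=o[k];print(n,len(b));
    if len(b):print("az",np.percentile(b[:,0],[0,5,50,95,100]).round(),"z",np.percentile(b[:,1],[0,50,100]).round(3))
    # darkness vs azimuth below the band
    for z0,z1 in((.06,.07),(.07,.08),(.08,.088),(.097,.105)):
        q=o[(o[:,1]>z0)&(o[:,1]<z1)];print(z0,[(a,int(q[(abs(q[:,0]-a)<5)][:,2:].mean())) for a in range(-20,180,10) if (abs(q[:,0]-a)<5).any()])
snap("w7")
E
```

```text
t 10.85 tcp [ 0.5065 -0.4153  0.197 ] yang -31.06 zax [ 7.e-04 -7.e-04 -1.e+00] open 0.0399 q [-0.77  0.29  1.35 -0.    1.5  -0.22] F [ 0.6 -0.9  0.6]
w2 15
az [ 88.  92. 124. 159. 165.] z [0.092 0.093 0.096]
0.06 [(30, 114), (40, 101), (50, 93), (60, 81), (70, 68), (80, 71), (90, 56), (100, 42), (110, 34), (120, 26), (130, 28), (140, 27), (150, 35), (160, 46), (170, 61)]
0.07 [(30, 115), (40, 113), (50, 108), (60, 99), (70, 89), (80, 75), (90, 60), (100, 45), (110, 39), (120, 32), (130, 30), (140, 29), (150, 31), (160, 45)]
0.08 [(30, 148), (40, 112), (50, 108), (60, 100), (70, 90), (80, 83), (90, 72), (100, 48), (110, 40), (120, 38), (130, 43), (140, 39), (150, 40), (160, 58)]
0.097 [(30, 169), (40, 163), (50, 147), (60, 122), (70, 98), (80, 85), (90, 86), (100, 94), (110, 95), (120, 90), (130, 86), (140, 91), (150, 91), (160, 98), (170, 103)]
w4 5
az [ 78.  79.  85. 106. 110.] z [0.089 0.091 0.093]
0.06 [(-20, 66), (0, 48), (10, 52), (20, 61), (30, 98), (40, 136), (50, 147), (60, 146), (70, 128), (80, 84), (90, 45), (100, 30), (110, 19), (120, 23), (130, 27)]
0.07 [(-10, 77), (0, 
[... 1218 characters left out ...]
92 0.096]
0.06 [(-20, 74), (0, 53), (10, 56), (20, 60), (30, 67), (40, 81), (50, 106), (60, 117), (70, 101), (80, 71), (90, 38), (100, 35), (110, 25), (120, 19), (130, 41), (140, 39)]
0.07 [(-10, 90), (0, 64), (10, 58), (20, 60), (30, 63), (40, 66), (50, 65), (60, 67), (70, 72), (80, 73), (90, 42), (100, 37), (110, 25), (120, 24), (130, 35)]
0.08 [(-20, 106), (-10, 96), (0, 83), (10, 66), (20, 61), (30, 64), (40, 67), (50, 70), (60, 72), (70, 73), (80, 74), (90, 53), (100, 45), (110, 34), (120, 47), (140, 76)]
0.097 [(-20, 120), (-10, 99), (0, 86), (10, 82), (20, 76), (30, 72), (40, 71), (50, 72), (60, 73), (70, 75), (80, 81), (90, 82), (100, 83), (110, 83), (120, 88), (130, 91), (140, 114)]
```

Emit:
carry_out(
  moves=[
    {"jaw":0.04,"dx":0,"dy":0,"dz":0,"yaw":-0.17},
    {"jaw":0.04,"dx":0,"dy":0,"dz":0,"yaw":-0.17},
    {"jaw":0.04,"dx":0,"dy":0,"dz":0,"yaw":-0.17},
    {"jaw":0.04,"dx":0,"dy":0,"dz":0,"yaw":-0.17},
    {"jaw":0.04,"dx":0,"dy":0,"dz":0,"yaw":-0.17},
    {"jaw":0.04,"dx":0,"dy":0,"dz":0,"yaw":-0.17},
    {"jaw":0.04,"dx":0,"dy":0,"dz":0,"yaw":-0.167},
    {"jaw":0.04,"dx":0,"dy":0,"dz":0,"yaw":0},
  ],
)

```text
t: 11.9
tool_pos: [0.5066, -0.4154, 0.1958]
orientation: [1.404, 2.809, -0.001]
force: [-0.2, -0.4, 0.4]
opening: 0.04
gripper_force: 0.0
```

Emit:
carry_out(
  moves=[
    {"jaw":0.04,"dx":0,"dy":0,"dz":0,"yaw":0},
    {"jaw":0.04,"dx":0,"dy":0,"dz":0,"yaw":0},
  ],
)

```text
t: 12.15
tool_pos: [0.5064, -0.4152, 0.1949]
orientation: [1.406, 2.809, -0.0]
force: [0.2, -0.6, 0.4]
opening: 0.0403
gripper_force: 0.0
```

```bash
python3 - <<'E'
from lab import *
np.set_printoptions(linewidth=250)
s,M=pose();s,m,W=snap("w8");t=s["tool_pos"]
ax=np.array([.5066,-.415])
print("stopper top pred",proj("wrist",np.array([*ax,.132]),m),"rim",proj("wrist",np.array([*ax,.109]),m),"base",proj("wrist",np.array([*ax,.045]),m))
h=cv2.cvtColor(W,cv2.COLOR_BGR2HSV);b=cv2.inRange(h,(105,120,60),(130,255,255));b[300:]=0
n,l,st,c=cv2.connectedComponentsWithStats(b);print([ (st[i],c[i].round(1)) for i in range(1,n) if st[i,4]>30])
o=cyl("w8",(255,310,170,250),ax);k=(o[:,2]-o[:,4])>10;b=o[k&(o[:,1]<.1)]
print(len(b),np.percentile(b[:,0],[0,5,50,95,100]).round() if len(b) else 0)
for z0,z1 in((.055,.065),(.065,.075),(.075,.082),(.082,.088),(.09,.096),(.098,.105)):
    q=o[(o[:,1]>z0)&(o[:,1]<z1)];print(z0,[(a,int(q[(abs(q[:,0]-a)<5)][:,2:].mean())) for a in range(30,240,10) if (abs(q[:,0]-a)<5).any()])
S=read_camera("side")[:,:,::-1]
o=np.zeros((600,800,3),np.uint8)
def put(im,x,y,f):
    im=cv2.resize(im,None,fx=f,fy=f,interpolation=2)[:600-y,:800-x];o[y:y+im.shape[0],x:x+im.shape[1]]=im
put(S[180:280,225:305],0,0,5);put(W[160:280,240:320],400,0,5);cv2.imwrite("pics/c8.png",o)
E
```

```text
t 12.15 tcp [ 0.5064 -0.4152  0.1949] yang 36.84 zax [ 2.e-04 -2.e-04 -1.e+00] open 0.0403 q [-0.77  0.29  1.35 -0.    1.5  -1.41] F [ 0.2 -0.6  0.4]
stopper top pred [283.11671131 226.57277074] rim [282.96722292 217.86325527] base [282.65705779 199.79236733]
[(array([274, 209,  18,  23, 290], dtype=int32), array([282.1, 219.9]))]
23 [ 95. 102. 132. 165. 174.]
0.055 [(50, 37), (70, 42), (80, 52), (90, 46), (100, 32), (110, 23), (120, 28), (130, 16), (140, 19), (150, 26), (160, 28), (170, 51), (180, 68)]
0.065 [(60, 42), (70, 45), (80, 50), (90, 38), (100, 25), (110, 20), (120, 11), (130, 15), (140, 25), (150, 30), (160, 38), (170, 54), (180, 65)]
0.075 [(60, 46), (80, 50), (90, 43), (100, 29), (110, 25), (120, 26), (130, 27), (140, 34), (150, 41), (160, 38), (170, 55), (180, 61)]
0.082 [(70, 53), (80, 53), (90, 56), (100, 49), (110, 48), (120, 55), (130, 52), (140, 52), (150, 53), (160, 51), (170, 57)]
0.09 [(60, 50), (70, 54), (80, 59), (90, 60), (100, 68), (110, 70), (120, 69), (130, 68), (140, 69), (150, 74), (160, 71), (170, 67)]
0.098 [(60, 48), (70, 52), (80, 56), (90, 63), (100, 68), (110, 72), (120, 73), (130, 72), (140, 69), (150, 67), (160, 59), (170, 57), (180, 55)]
```

Emit:
carry_out(
  moves=[
    {"jaw":0.04,"dx":0,"dy":0,"dz":0.02,"yaw":0},
    {"jaw":0.04,"dx":0,"dy":0,"dz":0.03,"yaw":0},
    {"jaw":0.04,"dx":0,"dy":0,"dz":0.03,"yaw":0},
    {"jaw":0.04,"dx":0,"dy":0,"dz":0.023,"yaw":0},
    {"jaw":0.04,"dx":0,"dy":0,"dz":0.014,"yaw":0},
    {"jaw":0.04,"dx":0,"dy":0,"dz":0.006,"yaw":0},
    {"jaw":0.04,"dx":0,"dy":0,"dz":0,"yaw":0},
  ],
)

```text
t: 13.12
tool_pos: [0.5063, -0.4152, 0.0716]
orientation: [-1.403, -2.811, 0.0]
force: [0.3, -1.1, -0.1]
opening: 0.04
gripper_force: 0.0
```

Emit:
carry_out(
  moves=[
    {"jaw":0,"dx":0,"dy":0,"dz":0,"yaw":0},
    {"jaw":0,"dx":0,"dy":0,"dz":0,"yaw":0},
    {"jaw":0,"dx":0,"dy":0,"dz":0,"yaw":0},
    {"jaw":0,"dx":0,"dy":0,"dz":0,"yaw":0},
  ],
  grip_force=20,
)

```text
t: 13.62
tool_pos: [0.5067, -0.4155, 0.0724]
orientation: [1.402, 2.81, -0.0]
force: [1.0, -0.3, 4.2]
opening: 0.0173
gripper_force: 20.0
```

Emit:
carry_out(
  moves=[
    {"jaw":0,"dx":0,"dy":0,"dz":-0.01,"yaw":0},
    {"jaw":0,"dx":0,"dy":0,"dz":-0.02,"yaw":0},
    {"jaw":0,"dx":0,"dy":0,"dz":-0.025,"yaw":0},
    {"jaw":0,"dx":0,"dy":0,"dz":-0.025,"yaw":0},
    {"jaw":0,"dx":0,"dy":0,"dz":-0.03,"yaw":0},
    {"jaw":0,"dx":0,"dy":0,"dz":-0.025,"yaw":0},
    {"jaw":0,"dx":0,"dy":0,"dz":-0.017,"yaw":0},
    {"jaw":0,"dx":0,"dy":0,"dz":0,"yaw":0},
  ],
)

```text
t: 14.62
tool_pos: [0.5069, -0.4158, 0.2261]
orientation: [1.402, 2.808, -0.002]
force: [0.9, 0.0, -0.3]
opening: 0.0174
gripper_force: 20.0
```

```bash
python3 - <<'E'
from lab import *
s,M=pose();s,m,W=snap("w9")
S=read_camera("side")[:,:,::-1];T=read_camera("top")[:,:,::-1];cv2.imwrite("pics/s9.png",S);cv2.imwrite("pics/t9.png",T)
t=s["tool_pos"];z=np.load("pics/w9.npz")
# azimuth profile on tube in hand
ax=t[:2]
o=[]
for v in range(190,300):
  for u in range(240,325):
    c,d=ray("wrist",u,v,m);a=d[0]**2+d[1]**2;e=c[:2]-ax;b=e@d[:2];k=b*b-a*(e@e-.009**2)
    if k<0: continue
    P=c+d*(-b-k**.5)/a;o.append((np.degrees(np.arctan2(P[1]-ax[1],P[0]-ax[0])),P[2]-(t[2]-.063),*W[v,u].astype(int)))
o=np.array(o);k=(o[:,2]-o[:,4]>10)&(o[:,1]<.095);b=o[k];print("band",len(b),np.percentile(b[:,0],[0,5,50,95,100]).round(),np.percentile(b[:,1],[0,50,100]).round(3))
for z0 in(.03,.045,.055,.065,.075,.08,.088):
    q=o[(o[:,1]>z0)&(o[:,1]<z0+.008)];print(z0,[(a,int(q[(abs(q[:,0]-a)<5)][:,2:].mean())) for a in range(30,240,10) if (abs(q[:,0]-a)<5).any()])
cv2.imwrite("pics/c9.png",np.hstack([cv2.resize(W[180:320,220:345],(500,560)),cv2.resize(S[150:290,225:300],(300,560))]))
E
```

```text
t 14.62 tcp [ 0.5069 -0.4158  0.2261] yang 36.95 zax [ 0.0023 -0.0024 -1.    ] open 0.0174 q [-0.77  0.27  1.31 -0.    1.55 -1.41] F [ 0.9  0.  -0.3]
band 99 [-177.   52.  125.  172.  178.] [0.076 0.081 0.095]
0.03 [(50, 149), (60, 147), (70, 131), (80, 99), (90, 88), (100, 119), (110, 150), (120, 154), (130, 153), (140, 151), (150, 144), (160, 108), (170, 86), (180, 82)]
0.045 [(50, 153), (60, 151), (70, 127), (80, 90), (90, 51), (100, 37), (110, 32), (120, 24), (130, 24), (140, 27), (150, 38), (160, 33), (170, 50), (180, 70)]
0.055 [(50, 27), (60, 64), (70, 89), (80, 83), (90, 46), (100, 35), (110, 32), (120, 23), (130, 25), (140, 30), (150, 31), (160, 30), (170, 40), (180, 68)]
0.065 [(50, 6), (60, 17), (70, 40), (80, 73), (90, 52), (100, 34), (110, 33), (120, 26), (130, 29), (140, 31), (150, 37), (160, 37), (170, 57), (180, 71)]
0.075 [(50, 7), (60, 10), (70, 27), (80, 51), (90, 59), (100, 54), (110, 56), (120, 55), (130, 54), (140, 55), (150, 59), (160, 58), (170, 57), (180, 60)]
0.08 [(50, 11), (60, 10), (70, 23), (80, 50), (90, 64), (100, 63), (110, 65), (120, 64), (130, 69), (140, 68), (150, 71), (160, 72), (170, 74), (180, 78)]
0.088 [(50, 6), (60, 11), (70, 20), (80, 52), (90, 84), (100, 78), (110, 75), (120, 70), (130, 64), (140, 62), (150, 64), (160, 68), (170, 70), (180, 77)]
```

View pics/c9.png

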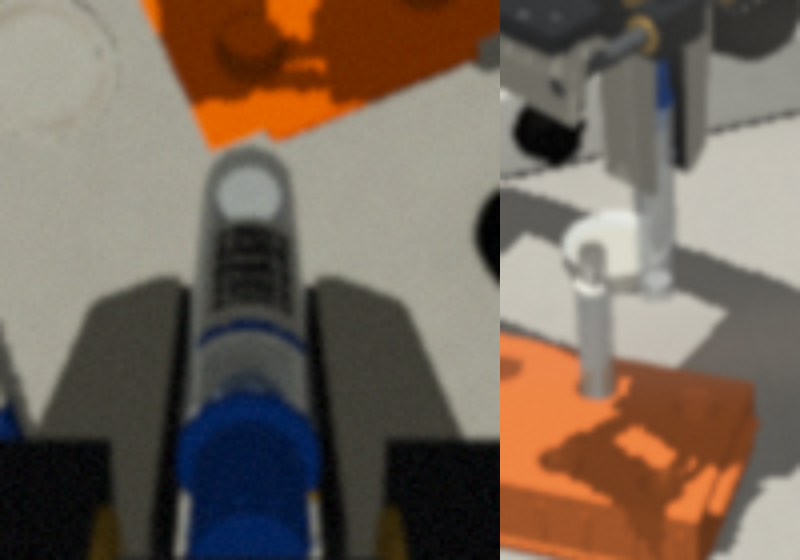

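Emit:
carry_out(
  moves=[
    {"jaw":0,"dx":0,"dy":0,"dz":0,"yaw":0.12},
    {"jaw":0,"dx":0,"dy":0,"dz":0,"yaw":0.17},
    {"jaw":0,"dx":0,"dy":0,"dz":0,"yaw":0.17},
    {"jaw":0,"dx":0,"dy":0,"dz":0,"yaw":0.17},
    {"jaw":0,"dx":0,"dy":0,"dz":0,"yaw":0.17},
    {"jaw":0,"dx":0,"dy":0,"dz":0,"yaw":0.17},
    {"jaw":0,"dx":0,"dy":0,"dz":0,"yaw":0.17},
    {"jaw":0,"dx":0,"dy":0,"dz":0,"yaw":0.054},
  ],
)

```text
t: 15.78
tool_pos: [0.5057, -0.4145, 0.2217]
orientation: [-2.741, -1.53, 0.001]
force: [-0.8, 0.6, -0.3]
opening: 0.0174
gripper_force: 20.0
```

Emit:
carry_out(
  moves=[
    {"jaw":0,"dx":0.015,"dy":0.008,"dz":0,"yaw":0},
    {"jaw":0,"dx":0.025,"dy":0.013,"dz":0,"yaw":0},
    {"jaw":0,"dx":0.03,"dy":0.014,"dz":0,"yaw":0},
    {"jaw":0,"dx":0.03,"dy":0.014,"dz":0.002,"yaw":0},
    {"jaw":0,"dx":0.02,"dy":0.01,"dz":0,"yaw":0},
    {"jaw":0,"dx":0.014,"dy":0.007,"dz":0,"yaw":0},
    {"jaw":0,"dx":0,"dy":0,"dz":0,"yaw":0},
    {"jaw":0,"dx":0,"dy":0,"dz":0,"yaw":0},
  ],
)

```text
t: 16.77
tool_pos: [0.6321, -0.3357, 0.2214]
orientation: [-2.74, -1.536, 0.001]
force: [-0.9, 0.0, -0.6]
opening: 0.0171
gripper_force: 20.0
```

```bash
python3 - <<'E'
from lab import *
to((.6329,-.3358,.2244));s,m,W=snap("w10")
S=read_camera("side")[:,:,::-1];T=read_camera("top")[:,:,::-1];cv2.imwrite("pics/s10.png",S);cv2.imwrite("pics/t10.png",T)
for P in((.6846,-.2514,.263),(.6704,-.243,.2234),(.6988,-.2599,.2225),(.7008,-.2252,.263)):print(P,proj("wrist",np.array(P),m).round(1))
h=cv2.cvtColor(W,cv2.COLOR_BGR2HSV)
for n,lo,hi in(("g",(45,100,60),(80,255,255)),("r",(0,140,110),(8,255,255))):
    b=cv2.inRange(h,lo,hi);k,l,st,c=cv2.connectedComponentsWithStats(b);print(n,[(st[i],c[i].round(1)) for i in range(1,k) if st[i,4]>3])
    if n=="g":
        i=max(range(1,k),key=lambda i:st[i,4]);ys,xs=np.nonzero(l==i)
        P=np.array([onz("wrist",x,y,.263,m)[:2] for x,y in zip(xs,ys)],np.float32);print("green rect",cv2.minAreaRect(P))
g=h[:,:,2]<75
E
```

```text
t 16.77 tcp [ 0.6321 -0.3357  0.2214] yang -31.46 zax [-5.e-04 -1.e-04 -1.e+00] open 0.0171 q [-0.56  0.45  1.11 -0.    1.59 -0.01] F [-0.9  0.  -0.6]
tool delta [ 0.0003  0.0007 -0.003 ]
(0.6846, -0.2514, 0.263) [283.5  72.2]
(0.6704, -0.243, 0.2234) [250.6  85. ]
(0.6988, -0.2599, 0.2225) [315.3  84.4]
(0.7008, -0.2252, 0.263) [284.1 -23.6]
g []
green rect ((0.7036562561988831, -0.2352941632270813), (0.00035911373561248183, 0.0), 148.58937072753906)
r [(array([247,  89,   7,   2,   8], dtype=int32), array([250. ,  89.9])), (array([316,  90,   6,   2,  12], dtype=int32), array([318.5,  90.5])), (array([547, 190,   7,   7,  32], dtype=int32), array([550.3, 193. ])), (array([446, 395,  50,  16, 521], dtype=int32), array([470.5, 403.2]))]
```

```bash
python3 - <<'E'
from lab import *
s,M=pose();z=np.load("pics/w10.npz");m={"camera_matrix":z["K"],"view":z["V"]};W=cv2.imread("pics/w10.png")
t=np.array([.6321,-.3357,.2214])
for uv in((250,89.9),(318.5,90.5)):print((M.T@(onz("wrist",*uv,.2235,m)-t)).round(4))
ax=t[:2];o=[]
for v in range(190,300):
  for u in range(240,325):
    c,d=ray("wrist",u,v,m);a=d[0]**2+d[1]**2;e=c[:2]-ax;b=e@d[:2];k=b*b-a*(e@e-.009**2)
    if k<0: continue
    P=c+d*(-b-k**.5)/a;o.append((np.degrees(np.arctan2(P[1]-ax[1],P[0]-ax[0]))-58.54,P[2]-t[2],*W[v,u].astype(int)))
o=np.array(o)
for z0 in(-.02,-.012,-.004,.004,.012,.02):
    q=o[(o[:,1]>z0)&(o[:,1]<z0+.008)];print(z0,[(a,int(q[(abs(q[:,0]-a)<4)][:,2:].mean())) for a in range(-64,72,8) if (abs(q[:,0]-a)<4).any()])
k=o[(o[:,2]-o[:,4]>12)&(abs(o[:,0])<40)];print("blue z:",np.histogram(k[:,1],bins=np.arange(-.01,.05,.003)))
# side & top check of blue stopper and LEDs now
for n,f in(("side","s10"),("top","t10")):
    I=cv2.imread(f"pics/{f}.png");P=np.array([t[0],t[1],t[2]+.043]);u,v=proj(n,P);print(n,u.round(1),v.round(1))
    h=cv2.cvtColor(I,cv2.COLOR_BGR2HSV);b=cv2.inRange(h,(105,120,50),(130,255,255));kk,l,st,c=cv2.connectedComponentsWithStats(b)
    print([(st[i],c[i].round(1)) for i in range(1,kk) if st[i,4]>3 and abs(c[i]-[u,v]).max()<30])
E
```

```text
t 16.93 tcp [ 0.6319 -0.336   0.2218] yang -31.51 zax [-0.e+00 -2.e-04 -1.e+00] open 0.0169 q [-0.56  0.45  1.11 -0.    1.59 -0.01] F [ 0.2  0.7 -0.7]
[ 0.0967 -0.0162 -0.0021]
[ 0.0965  0.0189 -0.0021]
-0.02 [(-64, 116), (-56, 86), (-48, 59), (-40, 40), (-32, 50), (-24, 52), (-16, 41), (-8, 46), (0, 43), (8, 47), (16, 51), (24, 48), (32, 56), (40, 79), (48, 91), (56, 105), (64, 125)]
-0.012 [(-64, 106), (-56, 78), (-48, 64), (-40, 36), (-32, 38), (-24, 34), (-16, 26), (-8, 27), (0, 28), (8, 32), (16, 41), (24, 35), (32, 52), (40, 75), (48, 89), (56, 102), (64, 115)]
-0.004 [(-64, 84), (-56, 84), (-48, 59), (-40, 36), (-32, 45), (-24, 37), (-16, 27), (-8, 29), (0, 28), (8, 30), (16, 35), (24, 35), (32, 45), (40, 76), (48, 90), (56, 98), (64, 82)]
0.004 [(-64, 77), (-56, 80), (-48, 66), (-40, 42), (-32, 44), (-24, 39), (-16, 32), (-8, 33), (0, 33), (8, 36), (16, 43), (24, 39), (32, 50), (40, 76), (48, 90), (56, 90), (64, 67)]
0.012 [(-64, 45), (-56, 64), (-48, 60), (-40, 64), (-32, 64), (-24, 61), (-16, 60), (-8, 63), (0, 62), (8, 62), (16, 63), (24, 61), (32, 62), (40, 65), (48, 81), (56, 78), (64, 55)]
0.02 [(-64, 53), (-56, 79), (-48, 86), (-40, 85), (-32, 81), (-24, 84), (-16, 83), (-8, 82), (0, 82), (8, 82), (16, 85), (24, 82), (32, 81), (40, 83), (48, 90), (56, 68), (64, 36)]
blue z: (array([ 0,  0,  0,  0,  0,  0,  0,  0,  2, 49, 18,  0,  0,  0, 29, 62, 76,
       78, 88]), array([-0.01 , -0.007, -0.004, -0.001,  0.002,  0.005,  0.008,  0.011,
        0.014,  0.017,  0.02 ,  0.023,  0.026,  0.029,  0.032,  0.035,
        0.038,  0.041,  0.044,  0.047]))
side 322.5 140.7
[(array([318, 131,   8,  15,  96], dtype=int32), array([321.2, 138. ]))]
top 262.8 148.1
[]
```

Emit:
carry_out(
  moves=[
    {"jaw":0,"dx":-0.0015,"dy":0.001,"dz":-0.003,"yaw":-0.03},
    {"jaw":0,"dx":0,"dy":0,"dz":0,"yaw":0},
    {"jaw":0,"dx":0,"dy":0,"dz":0,"yaw":0},
    {"jaw":0,"dx":0,"dy":0,"dz":0,"yaw":0},
    {"jaw":0,"dx":0,"dy":0,"dz":0,"yaw":0},
    {"jaw":0,"dx":0,"dy":0,"dz":0,"yaw":0},
  ],
)

```text
t: 17.68
tool_pos: [0.6326, -0.337, 0.2245]
orientation: [-2.717, -1.577, 0.0]
force: [0.5, -0.3, -0.8]
opening: 0.0173
gripper_force: 20.0
```

```bash
python3 - <<'E'
from lab import *
s,M=pose();s,m,W=snap("w11");t=s["tool_pos"];h=cv2.cvtColor(W,cv2.COLOR_BGR2HSV)
b=cv2.inRange(h,(0,140,110),(8,255,255));b[130:]=0;k,l,st,c=cv2.connectedComponentsWithStats(b)
for i in range(1,k):
    if st[i,4]>3:print(c[i].round(1),(M.T@(onz("wrist",*c[i],.2235,m)-t)).round(4))
pose()
E
```

```text
t 17.68 tcp [ 0.6326 -0.337   0.2245] yang -29.73 zax [-1.e-04  1.e-04 -1.e+00] open 0.0173 q [-0.56  0.45  1.1  -0.    1.59 -0.04] F [ 0.5 -0.3 -0.8]
[254.3  87.7] [ 0.0981 -0.0141  0.001 ]
[321.3  90.4] [0.0968 0.0208 0.001 ]
t 17.73 tcp [ 0.6326 -0.337   0.2246] yang -29.73 zax [-1.e-04  1.e-04 -1.e+00] open 0.0171 q [-0.56  0.45  1.1  -0.    1.59 -0.04] F [-0.4  0.5 -1.6]
```

```bash
python3 -c "
from plant import *
print(close_job())"
```

```text
the job is handed in; nothing more can be done
None
```

The job is handed in at about 17.7 s: the swab is pressed into the open tube until it stopped (about 16 N). The arm is holding that tube upright by its sides, its label at the code reader's height and, by my measurements, within about 1 mm of centred, 9 cm away and square to within about 2°; I did not look at the two closed tubes, the eyepiece or the marker again at the end.

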